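# Release a glass lamp shade from the saw fixture and hang it on the turning rack

## Robot

A 6-joint arm with a two-finger parallel gripper is mounted at the origin on the work surface. World frame = base frame: x ahead of the robot, y to its left, z up, the work surface at z = 0. Lengths are in mm, angles in rad, forces in N, time in s.
With the tool pointing down it reaches from about 275 to 750 mm from the base axis. Payload 10.2 kg.
Tool frame: the origin (TCP) lies between the finger pads; the fingertips stand 8 mm ahead of it and the grasp point (between the pads) lies 11 mm behind it; z points along the fingers, x is the direction in which the jaws open and shut, and the axes are right-handed (so a half turn about z gives the same grasp; the last joint's range is limited). The gripper opens to 85 mm and grips with 20 to 120 N. Pads are 22 mm wide; open, the fingers measure 114 mm over their backs; the gripper's body (76 mm by 85 mm) begins 54 mm behind the grasp point. The pads swing forward as they close: fully open they stand 13 mm farther back than shut.
Start: joints at [1.055, 0.313, 1.498, -0, 1.331, -0.223], TCP at [151.546, 502.658, 239.294] pointing down, gripper open.
Joint ranges: [-2.94, 2.94], [-0.97, 2.17], [0.19, 2.56], [-1.23, 4.37], [0.02, 3.11], [-2.88, 2.88]. Speed limits (rad/s): [2.39, 2.39, 3.01, 3.14, 3.14, 3.14].

## Interface

Orientations are given as a unit quaternion [w, x, y, z].
In Python, from rig import sense, eyes, ctrl gives the robot as it stands.
- The arm moves only by the tool move_arm, never from a script. Its argument "rows" is a list that holds one entry, the list of rows, each a list of 5 numbers: the shift along the tool's x, y, z in mm, then the turn about the tool's z in units of 6 degrees (1.0 is 6 degrees), then the gripper command: -1 is shut, 1 is fully open, values between are in proportion. In form: [[[dx, dy, dz, roll, jaw], ...]]. A call has 1 to 12 rows; each row is the pose to reach, as a shift and turn from the pose measured when the call began, along the tool's axes at that moment; what a row does not reach only later rows make up. A row lasts 1/8 s, in which the tool goes at most 62.5 mm and 10.7 degrees, less where a joint would pass 70% of its speed; a pose out of reach is approached as far as the arm can. A call with a gripper value outside its range is refused whole. The fingers move at their own pace and stop on an object; "squeeze" is the grip in N (left out, the last holds). Time passes only in rows, so rows that repeat a pose let the fingers close. It gives the time, the measured TCP pose, the force and the opening at its end, in the units of the state.
- sense(): the state, without advancing time (a new reading comes with each control period).
- eyes.capture(name): name is "scene" or "top" or "wrist"; returns a dict with "color" (384x512x3 uint8, blue, green, red), "vertical_fov" (degrees; the focal length in pixels is half the picture's height over the tangent of half this angle, whatever the lens; pixels are square), "cx", "cy" (the principal point, pixels), "xyz" and "attitude" of the camera in the world. Camera axes: x right, y down, z forward; pixel columns grow to the right and rows downward; lengths in mm; the calibration is good to about 2 mm. A picture is of the moment at which its call begins. There is no depth.
- ctrl.finish_job(): hands the job in, once; it reports no verdict.
The state is a dict: "time_s": time; "joints": joint angles; "dq": joint speeds; "tau": joint torques, N m; "eef_pos": TCP position; "ee_rot": TCP orientation; "force": force on the tool from outside, world axes, zero at the start; "wrist_torque": the same for the moment, N m; "grip_width": opening from 0.0 (shut) to 1.0 (fully open).
Only numpy, scipy, OpenCV 4.12 (cv2) and the standard library are available. Lean on these libraries where they do the work, as an engineer would, in place of code of your own. Each camera call takes 0.05 s, during which the arm holds its last target. There are 200 camera calls.

## Task

First free the lamp shade in the blue fixture: squeeze the keeper's spring tab against its grip, hold it squeezed while you slide the keeper fully back to its stop, and let the tab spring out so that it locks there. Then turn the four-hook rack until its empty hook stands in line over the loading pointer on its base, and lastly lift the shade out and hang it by its eye on that hook, so that it hangs freely, with hook, keeper and tab left as set. Keep the shade upright and leave the corked flask, the jar and the wooden block where they lie.

Things in the scene. Friction and masses are not known exactly. Their poses are not given: they have to be found in the camera images.
- keeper_grip (a point): Keeper's upright grip, squeezed from above: black fixed plate (15 mm thick, +x side) and steel spring tab (10 mm, -x side), 36 mm wide along y, tops 18 mm above this point. 43 mm over both, 33 mm squeezed. Point: middle of the squeezed pair, 112 mm above the table, riding with the keeper. Axes of the fixture: +y is the way the keeper slides back, x across, z up.
- keeper (a joint): Keeper slide, m: 0 as found, its fork closed round the shade's neck; 0.096 fully back at its stop. Friction about 2 N. A rack (16 mm pitch) locks it while the tab is out; at 0.096 the tab's pawl drops into the last gap. The fork (8 mm thick, 104 to 112 mm above the table) stops the shade being lifted until the keeper is back.
- tab (a joint): squeeze of the spring tab, m: 0 out (locked), 0.010 squeezed home towards the plate (+x); about 6 N squeezes it home, it unlocks beyond 0.007 and springs out when let go.
- fork_tip (a point): middle between the two tips of the keeper's fork, 108 mm above the table; it rides with the keeper. Same axes as keeper_grip.
- shade_mid (a point): Lamp shade, half-way up (99 mm above its underside; 198 mm high, 0.28 to 0.46 kg): glass globe 90 mm across, 75 mm high, neck 24 mm thick, above it a flat aluminium strap with an eye and a grip tab. Axes: z up, x across the 10 mm strap, y along its 62 mm width. It stands upright in the fixture, underside 20 mm above the table, between curbs 31 mm high.
- shade_grip (a point): middle of the shade's grip tab at the very top: 10 mm thick along the shade's x, 44 mm wide along y, 40 mm high, 178 mm above the shade's underside. Same axes as shade_mid.
- shade_eye (a point): middle of the upper inner edge of the shade's eye, the edge that rests on the hook: 148 mm above the underside, 30 mm below shade_grip. The eye is open 44 mm wide along y and 44 mm down from this edge, right through along x. Same axes as shade_mid.
- hook_seat (a point): Top of the empty hook's bar at its seat, 130 mm from the rack's axis, 220 mm above the table; turns with the rack. A level 10 mm round bar pointing outwards along -x; its end, 20 to 33 mm further out, turns up to 12 mm above the bar's top. The other three hooks, at quarter turns, hold like shades fixed to the rack (72 to 270 mm above the table, out to 175 mm from the axis).
- rack_knob (a point): the bar handle on top of the rack, on its upright axis, 258 mm above the table: 16 mm thick along this point's x (the empty hook's line), 52 mm long along y, from 233 to 277 mm above the table; it turns with the rack. Same axes as hook_seat.
- rotor (a joint): turn of the rack, rad, counter-clockwise from above positive; 0 when the empty hook stands over the loading pointer; found at 0.7 to 1.5. Friction about 0.2 N m; it stays where it is left.
- load_mark (a point): tip of the aluminium arrow pointer low on the rack's fixed base, 214 mm from the rack's axis, 11 mm above the table; its -x axis points outwards from the axis: the direction in which the empty hook must point.
- flask: bystander to be left alone: amber glass flask with a cork, 170 mm high; origin under its middle
- jar: bystander to be left alone: glass jar with a steel lid, 100 mm high; origin under its middle
- block: bystander to be left alone: wooden block, 90 x 50 x 35 mm; origin under its middle
- shade: the lamp shade itself, origin in the middle of its underside; axes as shade_mid

How it is judged:
By the outcome, as a careful person would: the job done as asked, in the order asked, and still so for the second after the job is handed in, with the robot touching nothing.
It also fails if it takes over 72 s, if anything falls off the work surface, if the arm or the gripper's body presses on something with over 40 N, if the wrist force passes 120 N, or if a joint passes its speed limit or range.

## Working session

There is one attempt and no reset: what is moved stays moved. The work goes in short steps, Python scripts to look and compute and a tool call to move; the robot and the scene stay as the last step left them, time stands still between calls to the robot, and variables do not carry over. Pictures are saved under pics/ and viewed, about 8 in all and at most 12, crops included, and the job is handed in when it is done.

Besides the shell and the picture viewer there is one more tool, called after "Request:" by a JSON object that holds its "name" and its "arguments". move_arm: Moves the arm, as the interface text tells. Its arguments: {"type":"object","properties":{"rows":{"type":"array","items":{"type":"array","items":{"type":"array","items":{"type":"number"}}}},"squeeze":{"type":"number"}},"required":["rows"]}

```bash
mkdir -p pics; ls; cat > h.py <<'E'
import numpy as np, cv2
from rig import sense, eyes, ctrl
from scipy.spatial.transform import Rotation as R
def rot(q): return R.from_quat([q[1],q[2],q[3],q[0]]).as_matrix()
def cap(name,fn):
    c=eyes.capture(name); cv2.imwrite('pics/'+fn,c['color'])
    d={k:c[k] for k in c if k!='color'}; np.save('pics/'+fn[:-4]+'.npy',d,allow_pickle=True); return c
def load(fn): return np.load('pics/'+fn+'.npy',allow_pickle=True).item()
def foc(c): return 192/np.tan(np.radians(c['vertical_fov'])/2)
def mat(c):
    a=np.array(c['attitude']); return rot(a) if a.size==4 else a.reshape(3,3)
def proj(c,p):
    v=mat(c).T@(np.array(p,float)-np.array(c['xyz'])); f=foc(c); return np.array([c['cx']+f*v[0]/v[2],c['cy']+f*v[1]/v[2]])
def atz(c,u,v,z):
    f=foc(c); d=mat(c)@np.array([(u-c['cx'])/f,(v-c['cy'])/f,1]); o=np.array(c['xyz']); return o+d*(z-o[2])/d[2]
E
python3 - <<'E'
from h import *
s=sense();print(s)
for n in('scene','top','wrist'):
    c=cap(n,n+'1.png');print(n,{k:c[k] for k in c if k!='color'})
E
```

```text
pics
{'time_s': 0.0, 'joints': array([ 1.05460743e+00,  3.13462967e-01,  1.49847551e+00, -1.20173377e-05,
        1.33099434e+00, -2.23379734e-01]), 'dq': array([ 0.00153376, -0.00104905,  0.00131934,  0.00207417, -0.00022731,
       -0.00352242]), 'tau': array([ 1.11171932e-03, -4.12283850e+01, -2.59737647e+01, -1.32134919e-04,
        4.27116029e-03, -1.87096282e-05]), 'eef_pos': array([151.41029006, 502.42121423, 238.71397018]), 'ee_rot': array([ 2.75885622e-04,  8.02695347e-01,  5.96388910e-01, -6.10680764e-04]), 'force': array([-0.22287116, -0.28879241, -0.15585561]), 'wrist_torque': array([-0.00507957,  0.02178884, -0.04783301]), 'grip_width': 1.002972236165385}
scene {'vertical_fov': 44.72402231229798, 'cx': 249.59599445657233, 'cy': 190.3960859593635, 'xyz': array([1168.64290193,  217.20507201, 1026.04606022]), 'attitude': array([-0.17319433,  0.50089315,  0.80593331, -0.26378264])}
top {'vertical_fov': 55.93660358097314, 'cx': 252.8872384251716, 'cy': 189.34901538436753, 'xyz': array([404.67869162, -25.56991846, 984.7816203 ]), 'attitude': array([ 0.07163967, -0.69916419,  0.708266  , -0.06630579])}
wrist {'vertical_fov': 61.33162139368425, 'cx': 259.48971422933647, 'cy': 184.65836502070186, 'xyz': array([ 76.10528099, 526.6830821 , 374.16970276]), 'attitude': array([0.12455474, 0.79304748, 0.58923264, 0.09146964])}
```

```bash
python3 - <<'E'
import cv2
for n in('scene1','top1'):
    cv2.imwrite(f'pics/{n}b.png',cv2.resize(cv2.imread(f'pics/{n}.png'),(800,600),interpolation=cv2.INTER_CUBIC))
E
```

```text
(no output)
```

View pics/scene1b.png

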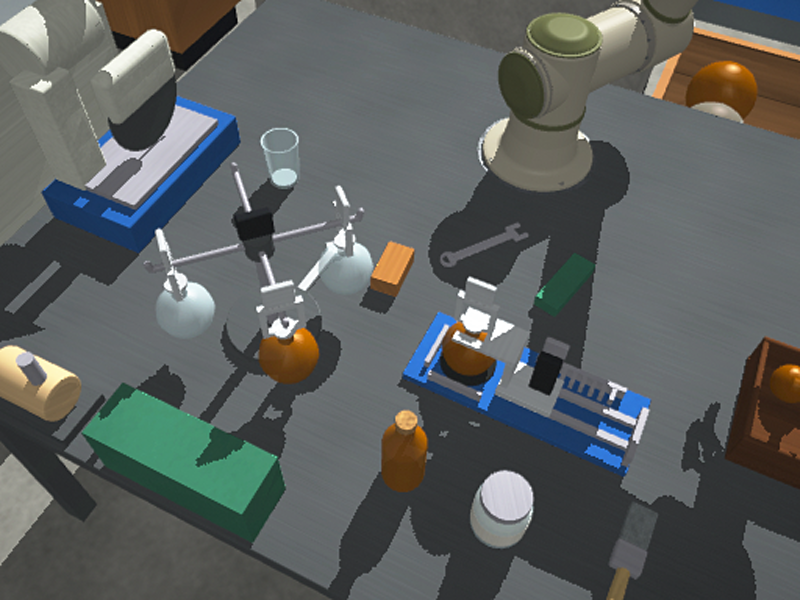

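View pics/top1b.png

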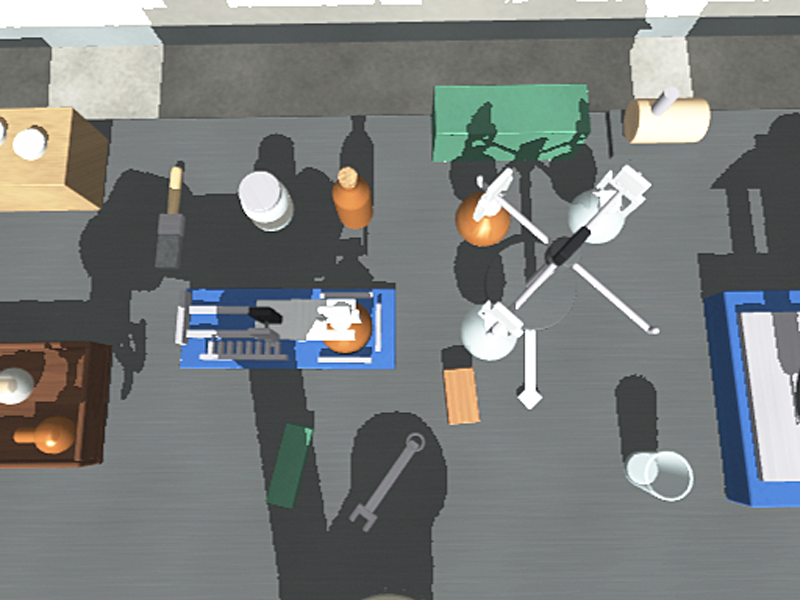

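The views show the fixture (blue) with the shade and keeper, the rack with its pointer (top-view tip at 530,405; empty hook end at 655,330), and the three bystanders. Next I'll turn pixels into positions.

```bash
python3 - <<'E'
from h import *
np.set_printoptions(precision=1,suppress=True)
t=load('top1'); s=load('scene1'); k=.64
for n,p in(('base',(0,0,0)),('tcp',(151,502,239))): print(n,proj(t,p)/k,proj(s,p)/k)
def T(u,v,z): return atz(t,u*k,v*k,z)
print('fixture corners top z~20?',[T(u,v,15)[:2] for u,v in((180,368),(395,368),(395,290),(192,290))])
print('pointer tip',T(530,408,11))
print('hook end',T(655,330,225))
print('knob',T(572,245,277), 'ends',T(556,262,277),T(588,230,277))
print('base disc centre',T(532,285,5))
print('shade grip',T(348,303,218))
print('keeper plate',T(265,315,130))
print('flask cork',T(348,177,170),'jar lid',T(263,193,100),'block',T(460,370,35))
def S(u,v,z): return atz(s,u*k,v*k,z)
print('S: tcp grip',S(480,285,218),'knob',S(256,212,277),'plate',S(547,352,130),'hook end',S(237,168,228))
E
```

```text
base [387.5 670.4] [535.5 152.5]
tcp [-31.7 626.1] [842.7 195.7]
fixture corners top z~20? [array([475.8, 350.5]), array([471.2, -17.6]), array([607.1, -19.3]), array([612.1, 337.8])]
pointer tip [ 401.5 -244.6   11. ]
hook end [ 503.3 -370.8  225. ]
knob [ 608.8 -251.2  277. ] ends [ 586.4 -229.   277. ] [ 628.8 -273.4  277. ]
base disc centre [ 614.9 -261.9    5. ]
shade grip [547.3  44.5 218. ]
keeper plate [546.7 180.  130. ]
flask cork [753.   49.7 170. ] jar lid [756.9 197.3 100. ] block [ 465.1 -126.2   35. ]
S: tcp grip [543.9  66.7 218. ] knob [ 610.1 -251.5  277. ] plate [547.2 183.9 130. ] hook end [ 506.8 -359.3  228. ]
```

Request:
{"name": "move_arm", "arguments": {"rows": [[[-21,41,-10,1,1],[-42,82,-20,2,1],[-63,122,-30,3,1],[-84,163,-40,4.1,1],[-105,204,-50,5.1,1],[-126,244,-60,6.1,1],[-147,285,-60,7.1,1],[-168,326,-60,8.1,1],[-189,366,-60,9.2,1],[-210,407,-60,10.2,1],[-231,448,-60,11.2,1],[-251,488,-60,12.2,1]]]}}

```text
time_s: 1.65
eef_pos: [547.2, 120.1, 298.8]
ee_rot: [0.0, 1.0, -0.002, -0.0]
force: [0.1, 0.2, 0.4]
grip_width: 1.0
```

Request:
{"name": "move_arm", "arguments": {"rows": [[[0,0,0,0,1],[0,0,0,0,1]]]}}

```text
time_s: 1.9
eef_pos: [546.8, 120.4, 298.5]
ee_rot: [0.0, 1.0, -0.001, -0.001]
force: [-0.4, 0.2, 0.7]
grip_width: 1.001
```

```bash
python3 - <<'E'
from h import *
s=sense();print(s['time_s'],s['eef_pos'],s['ee_rot'],s['joints'])
c=cap('wrist','w2.png');print(c['xyz'])
cv2.imwrite('pics/w2b.png',cv2.resize(c['color'],(800,600),interpolation=cv2.INTER_CUBIC))
E
```

```text
1.9 [546.82721636 120.40167092 298.49445916] [ 2.79730250e-04  9.99998716e-01 -1.31942300e-03 -8.65365670e-04] [ 7.74024706e-03  3.59282427e-01  1.28068901e+00 -5.44996573e-04
  1.50335696e+00  1.04162932e-02]
[547.25900327 200.59416304 433.80485566]
```

View pics/w2b.png

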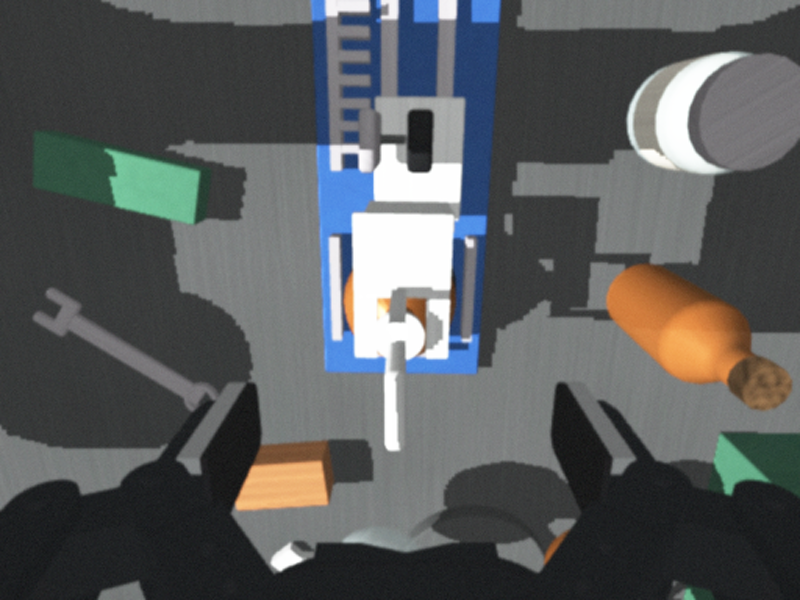

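```bash
python3 - <<'E'
from h import *
np.set_printoptions(precision=1,suppress=True)
w=load('w2'); k=.64
W=lambda u,v,z: atz(w,u*k,v*k,z)
print('nadir',proj(w,(547.3,200.6,0))/k, proj(w,(547.3,182,130))/k)
for n,u,v,z in(('tab L',360,112,130),('tab R',381,108,130),('plate L',408,110,130),('plate R',433,110,130),('pl BL',408,170,130),('pl BR',432,170,130),
 ('keeper slab TL',376,97,112),('TR',465,97,112),('slab BL',353,213,112),('BR',454,213,112),('fork tipL',356,356,112),('tipR',448,357,112),
 ('grip top far',390,450,218),('far R',400,448,218),('near top L',388,372,218),('near R',405,372,218),
 ('fixture BL',326,372,10),('BR',476,374,10),('curb L top',335,237,31),('curb L bot',336,338,31),('curb R top',470,237,31),('curb R bot',466,340,31),('rail',312,20,10),('railR',500,20,10)): print(n,W(u,v,z))
E
python3 - <<'E'
import cv2,numpy as np
im=cv2.imread('pics/w2.png'); a=cv2.resize(im[50:130,200:330],None,fx=6,fy=6,interpolation=cv2.INTER_CUBIC)
b=cv2.resize(im[180:300,215:320],None,fx=5,fy=5,interpolation=cv2.INTER_CUBIC)
cv2.imwrite('pics/c2.png',cv2.resize(np.hstack([cv2.copyMakeBorder(x,0,600-x.shape[0],0,0,cv2.BORDER_CONSTANT) for x in(a[:,:],b)]),(800,368)))
E
```

```text
nadir [407.4 124.8] [407.5 158.4]
tab L [520.4 207.6 130. ]
tab R [532.4 209.7 130. ]
plate L [547.6 208.6 130. ]
plate R [561.8 208.5 130. ]
pl BL [547.6 175.4 130. ]
pl BR [561.7 175.3 130. ]
keeper slab TL [528.6 216.4 112. ]
TR [581.6 216.3 112. ]
slab BL [512.5 147.2 112. ]
BR [576.9 147.  112. ]
fork tipL [511.1  47.  112. ]
tipR [575.4  46.1 112. ]
grip top far [538.3  45.9 218. ]
far R [543.3  47.1 218. ]
near top L [537.9  89.2 218. ]
near R [546.   89.2 218. ]
fixture BL [471.2 -18.1  10. ]
BR [610.8 -20.3  10. ]
curb L top [488.5 114.3  31. ]
curb L bot [485.3  25.4  31. ]
curb R top [597.8 114.   31. ]
curb R bot [597.7  23.4  31. ]
rail [475.7 275.8  10. ]
railR [617.  275.3  10. ]
```

The wrist view shows the tab and plate (360–433, 108–170) and the shade tab (388–405, 372–450). The keeper grip is near (545, 192), the shade grip near (542, 67), and the fixture yaw is about -1°. Next I go down onto the keeper grip.

Request:
{"name": "move_arm", "arguments": {"rows": [[[-1,-36,20,0.1,1],[-1.4,-72,40,0.17,1],[-1.4,-72,75,0.17,1],[-1.4,-72,110,0.17,1],[-1.4,-72,140,0.17,1],[-1.4,-72,165,0.17,1],[-1.4,-72,180,0.17,1],[-1.4,-72,190,0.17,1],[-1.4,-72,190,0.17,1]]]}}

```text
time_s: 3.08
eef_pos: [545.0, 192.9, 108.8]
ee_rot: [0.0, 1.0, -0.01, -0.001]
force: [-0.6, 0.7, 0.4]
grip_width: 0.998
```

Request:
{"name": "move_arm", "arguments": {"rows": [[[0,0,0,0,0],[0,0,0,0,-0.2],[0,0,0,0,-0.5],[0,0,0,0,-0.8],[0,0,0,0,-0.8],[0,0,0,0,-0.8],[0,0,0,0,-0.8]]], "squeeze": 25}}

```text
time_s: 3.95
eef_pos: [546.1, 192.9, 109.5]
ee_rot: [0.0, 1.0, -0.01, 0.001]
force: [5.4, 0.8, 1.6]
grip_width: 0.371
```

```bash
python3 - <<'E'
from h import *
a=cap('wrist','w3.png');b=cap('scene','s3.png')
im=np.hstack([cv2.resize(a['color'],(480,360)),cv2.resize(b['color'][170:310,250:430],(463,360))]);cv2.imwrite('pics/c3.png',cv2.resize(im,(800,305)))
E
```

```text
(no output)
```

View pics/c3.png

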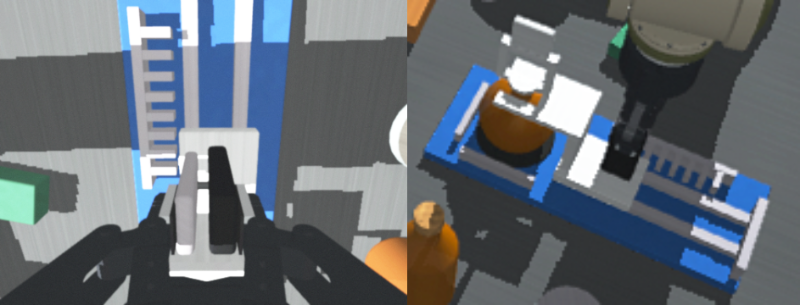

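Both fingers sit on the grip, and the opening of 0.371 (about 32 mm) means the tab is squeezed home. Next I slide the keeper back.

Request:
{"name": "move_arm", "arguments": {"rows": [[[0,-10,0,0,-0.8],[0,-20,0,0,-0.8],[0,-30,0,0,-0.8],[0,-40,0,0,-0.8],[0,-50,0,0,-0.8],[0,-60,0,0,-0.8],[0,-70,0,0,-0.8],[0,-80,0,0,-0.8],[0,-88,0,0,-0.8],[0,-94,0,0,-0.8],[0,-97,0,0,-0.8],[0,-97,0,0,-0.8]]]}}

```text
time_s: 5.55
eef_pos: [547.8, 289.0, 109.5]
ee_rot: [0.001, 1.0, -0.01, 0.0]
force: [-2.9, -6.8, 4.5]
grip_width: 0.37
```

Request:
{"name": "move_arm", "arguments": {"rows": [[[0,-2,0,0,-0.8],[0,-2,0,0,-0.8],[0,-1.5,0,0,-0.5],[0,-1,0,0,0],[0,-1,0,0,0.5],[0,-1,0,0,1],[0,-1,0,0,1],[0,-1,0,0,1]]]}}

```text
time_s: 6.55
eef_pos: [548.0, 290.1, 109.6]
ee_rot: [0.001, 1.0, -0.01, 0.0]
force: [-0.0, -0.2, 0.1]
grip_width: 0.999
```

Request:
{"name": "move_arm", "arguments": {"rows": [[[0,0,-20,0,1],[0,0,-50,0,1],[0,0,-90,0,1],[0,0,-135,0,1],[0,20,-170,0,1],[0,50,-190,0,1],[0,80,-190,0,1],[0,80,-190,0,1]]]}}

```text
time_s: 7.55
eef_pos: [546.4, 209.1, 300.2]
ee_rot: [0.001, 1.0, -0.011, 0.001]
force: [-0.1, -0.4, -0.4]
grip_width: 1.0
```

```bash
python3 - <<'E'
from h import *
s=sense();print(s['eef_pos'],s['force'])
c=cap('wrist','w4.png');print(c['xyz'])
im=c['color'][30:300,150:400]
cv2.imwrite('pics/w4b.png',cv2.resize(im,None,fx=2.2,fy=2.2,interpolation=cv2.INTER_CUBIC))
E
```

```text
[546.40294955 209.13919227 300.16436888] [-0.09453804 -0.44808691 -0.42325627]
[547.94043538 289.44794809 435.3814341 ]
```

View pics/w4b.png

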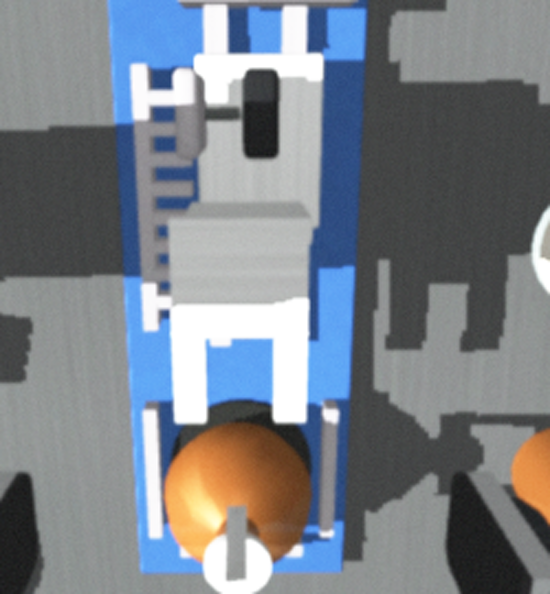

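Keeper is fully back, its fork clear of the globe, and the tab has sprung out (gap to the plate visible again). Next, the rack knob.

Request:
{"name": "move_arm", "arguments": {"rows": [[[0,38,-10,-0.7,1],[5,77,-25,-1.4,1],[10,115,-40,-2,1],[18,153,-45,-2.7,1],[26,192,-45,-3.4,1],[34,230,-45,-4,1],[40,268,-45,-4.7,1],[47,306,-45,-5.4,1],[54,345,-45,-6.1,1],[60,383,-45,-6.7,1],[66,422,-45,-7.4,1],[71,460,-45,-8.1,1]]]}}

```text
time_s: 9.1
eef_pos: [608.3, -251.5, 345.2]
ee_rot: [0.001, 0.915, 0.404, 0.0]
force: [1.1, 0.4, 0.4]
grip_width: 1.002
```

Request:
{"name": "move_arm", "arguments": {"rows": [[[0,0,0,0,1],[0,0,0,0,1]]]}}

```text
time_s: 9.35
eef_pos: [608.8, -250.3, 345.0]
ee_rot: [0.0, 0.915, 0.404, 0.0]
force: [0.1, 0.6, -0.4]
grip_width: 1.001
```

```bash
python3 - <<'E'
from h import *
s=sense();print(s['eef_pos'],s['ee_rot'],s['joints'])
c=cap('wrist','w5.png');print(c['xyz'])
cv2.imwrite('pics/w5b.png',cv2.resize(c['color'],(800,600),interpolation=cv2.INTER_CUBIC))
E
```

```text
[ 608.77469946 -250.34196228  344.96784728] [3.74932378e-04 9.14878089e-01 4.03729922e-01 3.03124470e-04] [-5.67793632e-01  6.04208942e-01  7.94172257e-01  9.03711530e-05
  1.74225130e+00 -1.39895859e+00]
[ 550.49129284 -195.82593815  480.23840621]
```

View pics/w5b.png

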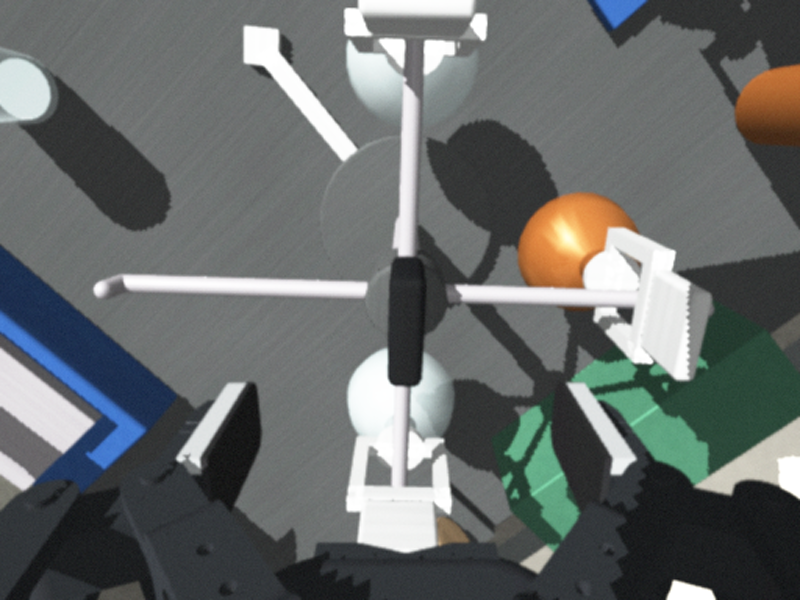

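```bash
python3 - <<'E'
from h import *
np.set_printoptions(precision=1,suppress=True)
w=load('w5'); k=.64
W=lambda u,v,z: atz(w,u*k,v*k,z)
K=[W(u,v,277) for u,v in((390,258),(424,259),(420,384),(388,383))];[print(p) for p in K]
kc=np.mean(K,axis=0)
l=(K[0]+K[1])/2-(K[2]+K[3])/2; print('knob long',np.hypot(*l[:2]),'normal yaw',np.degrees(np.arctan2(l[1],l[0]))-90, 'centre',kc)
h0=W(128,283,215);h1=W(365,289,215);d=h0-h1;print('hook',h0,h1,np.degrees(np.arctan2(d[1],d[0])), W(103,288,226))
r0=W(640,297,215);print('line far',r0);d=h0-r0;print(np.degrees(np.arctan2(d[1],d[0])))
a=W(407,60,215);b=W(401,480,215);d=a-b;print('cross bars',a,b,np.degrees(np.arctan2(d[1],d[0])))
# intersection of bars = axis
A=np.array([(r0-h0)[:2],-(b-a)[:2]]).T;t=np.linalg.solve(A,(a-h0)[:2]);ax=h0+t[0]*(r0-h0);print('axis',ax)
m=W(245,27,11);print('tip',m,'mid',W(263,46,11),W(345,150,11))
for c in(ax,kc):
  d=m-c;print('pointer dir',np.degrees(np.arctan2(d[1],d[0])),np.hypot(*d[:2]))
d=W(262,46,11)-W(341,151,11);print(np.degrees(np.arctan2(d[1],d[0])))
q=sense()['ee_rot'];x=rot(q)[:,0];print('tool x yaw',np.degrees(np.arctan2(x[1],x[0])))
E
```

```text
[ 584.6 -235.9  277. ]
[ 594.4 -225.8  277. ]
[ 636.4 -265.7  277. ]
[ 626.4 -276.   277. ]
knob long 57.911692656445545 normal yaw 46.32818727654791 centre [ 610.5 -250.9  277. ]
hook [ 508.4 -364.1  215. ] [ 598.6 -270.3  215. ] -133.89753521873862 [ 503.  -369.1  226. ]
line far [ 704.6 -161.1  215. ]
-134.02012077159713
cross bars [ 528.7 -175.3  215. ] [ 704.8 -340.9  215. ] 136.7691162523694
axis [ 613.7 -255.2  215. ]
tip [ 402.  -242.5   11. ] mid [ 422. -242.   11.] [ 529.1 -250.3   11. ]
pointer dir 176.5569469721941 212.07050854651771
pointer dir 177.68656252178397 208.65306686764686
174.1043365093207
tool x yaw 47.65071406734157
```

Request:
{"name": "move_arm", "arguments": {"rows": [[[0.5,4.5,20,0.24,0.6],[0.5,4.5,45,0.24,0.2],[0.5,4.5,70,0.24,0],[0.5,4.5,85,0.24,0],[0.5,4.5,93,0.24,0],[0.5,4.5,93,0.24,0]]]}}

```text
time_s: 10.15
eef_pos: [612.6, -252.5, 252.6]
ee_rot: [0.001, 0.92, 0.393, 0.0]
force: [1.0, 0.4, 0.6]
grip_width: 0.499
```

Request:
{"name": "move_arm", "arguments": {"rows": [[[0,0,0,0,-0.5],[0,0,0,0,-1],[0,0,0,0,-1],[0,0,0,0,-1],[0,0,0,0,-1]]], "squeeze": 40}}

```text
time_s: 10.78
eef_pos: [612.2, -253.3, 253.7]
ee_rot: [0.001, 0.92, 0.392, 0.0]
force: [-4.4, -2.3, 3.8]
grip_width: 0.179
```

Request:
{"name": "move_arm", "arguments": {"rows": [[[0,0,0,0.5,-1],[0,0,0,1.4,-1],[0,0,0,2.3,-1],[0,0,0,3.2,-1],[0,0,0,4.1,-1],[0,0,0,5,-1],[0,0,0,5.9,-1],[0,0,0,6.7,-1],[0,0,0,7.4,-1],[0,0,0,7.9,-1],[0,0,0,8.1,-1],[0,0,0,8.1,-1]]]}}

```text
time_s: 12.28
eef_pos: [615.3, -252.1, 253.7]
ee_rot: [0.001, 1.0, -0.02, 0.005]
force: [22.6, 1.8, -5.1]
grip_width: 0.18
```

Request:
{"name": "move_arm", "arguments": {"rows": [[[0,0,0,0,-0.5],[0,0,0,0,0],[0,0,0,0,0],[0,0,-20,0,0],[0,0,-50,0,0.5],[0,0,-93,0,1],[0,0,-93,0,1]]]}}

```text
time_s: 13.15
eef_pos: [614.7, -252.3, 350.6]
ee_rot: [0.003, 1.0, -0.02, 0.008]
force: [0.6, -0.2, 0.4]
grip_width: 1.003
```

```bash
python3 - <<'E'
from h import *
s=sense();print(s['eef_pos'],s['ee_rot'],s['joints'])
c=cap('wrist','w6.png');print(c['xyz'])
cv2.imwrite('pics/w6b.png',cv2.resize(c['color'],(800,600),interpolation=cv2.INTER_CUBIC))
E
```

```text
[ 614.67506914 -252.29542611  350.57471503] [ 0.00280735  0.99975785 -0.0203913   0.0077819 ] [-0.56666965  0.61263308  0.76643475  0.00333916  1.74630802 -0.52527311]
[ 615.7979288  -171.46953998  485.49033173]
```

View pics/w6b.png

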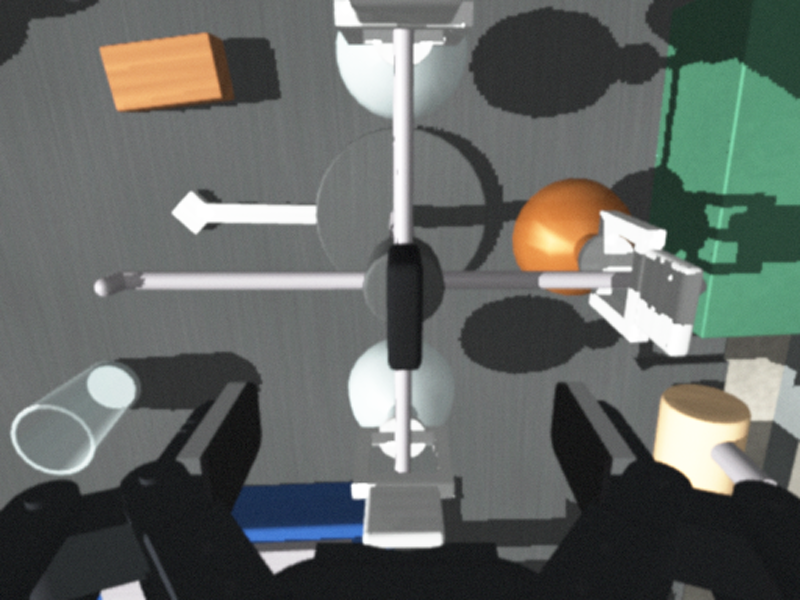

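```bash
python3 - <<'E'
from h import *
np.set_printoptions(precision=1,suppress=True)
w=load('w6'); k=.64
W=lambda u,v,z: atz(w,u*k,v*k,z)
ang=lambda d:np.degrees(np.arctan2(d[1],d[0]))%360
h0=W(140,281,215);h1=W(365,281,215);r0=W(610,281,215);a=W(402,60,215);b=W(402,470,215)
print('hook',h0,h1,r0,ang(h0-h1),ang(h0-r0),'cross',ang(a-b),'end',W(100,287,226))
A=np.array([(r0-h0)[:2],-(b-a)[:2]]).T;t=np.linalg.solve(A,(a-h0)[:2]);ax=h0+t[0]*(r0-h0);print('axis',ax)
m=W(172,211,11);print('tip',m,ang(m-ax),np.hypot(*(m-ax)[:2]));d=W(205,213,11)-W(316,214,11);print('ptr arm',ang(d))
c=W(408,207,5);print('disc centre',c)
K=[W(u,v,277) for u,v in((387,245),(420,245),(420,369),(388,368))];print(np.mean(K,axis=0),ang(K[0]-K[3]),ang(K[1]-K[2]))
x=rot(sense()['ee_rot']);print(x)
E
```

```text
hook [ 468.6 -249.4  215. ] [ 593.5 -255.1  215. ] [ 731.2 -261.3  215. ] 177.4041301664085 177.4041301664085 cross 87.52960805955335 end [ 452.7 -248.6  226. ]
axis [ 614.1 -256.   215. ]
tip [ 401.2 -241.6   11. ] 176.12894584962913 213.38484177791764
ptr arm 176.994787190777
disc centre [ 621.7 -248.3    5. ]
[ 614.7 -249.7  277. ] 87.45399061498372 88.16670420923501
[[ 1. -0.  0.]
 [-0. -1. -0.]
 [ 0.  0. -1.]]
```

Hook direction is 177.4° and the pointer's 176–177.7° (three estimates), so the rack is lined up within about 1°. The hook seat is near (483.5, -249). Next is the shade.

Request:
{"name": "move_arm", "arguments": {"rows": [[[-8,-29,0,0,1],[-16,-58,0,0,1],[-24,-87,0,0,1],[-32,-116,0,0,1],[-40,-145,0,-0.1,1],[-48,-174,0,-0.1,1],[-56,-203,10,-0.2,1],[-64,-232,20,-0.2,1],[-72,-261,30,-0.2,1],[-80,-290,40,-0.2,1],[-86,-317,50,-0.2,1],[-86,-317,50,-0.2,1]]]}}

```text
time_s: 14.7
eef_pos: [541.0, 69.1, 294.3]
ee_rot: [0.002, 1.0, -0.009, 0.004]
force: [0.2, 0.5, 0.3]
grip_width: 1.001
```

```bash
python3 - <<'E'
from h import *
s=sense();print(s['eef_pos'],s['ee_rot'],s['dq'])
c=cap('wrist','w7.png');print(c['xyz'])
cv2.imwrite('pics/w7b.png',cv2.resize(c['color'],(800,600),interpolation=cv2.INTER_CUBIC))
E
```

```text
[541.02614609  69.13547962 294.27673563] [ 0.00157947  0.99995022 -0.00885905  0.0043106 ] [-0.04164754 -0.00184394 -0.0388955  -0.01122282  0.01172415 -0.02269196]
[541.25786904 149.67826913 429.36952453]
```

View pics/w7b.png

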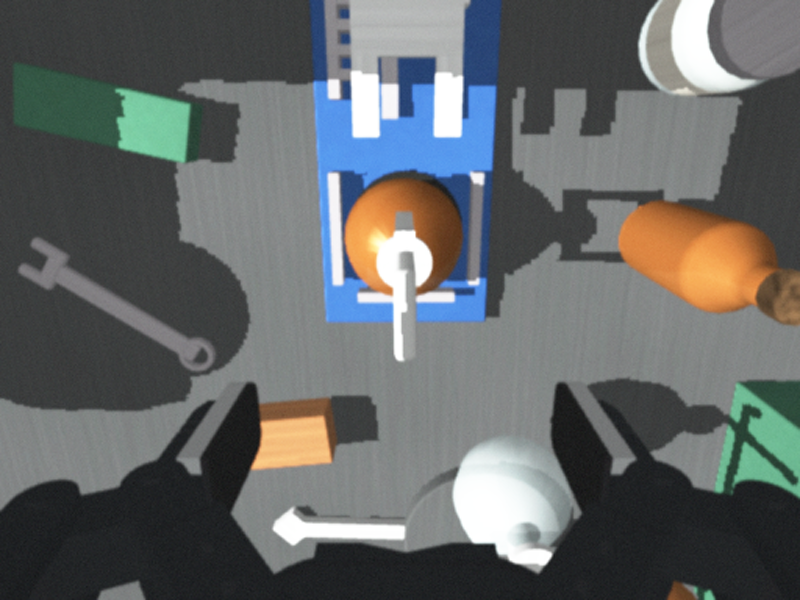

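```bash
python3 - <<'E'
from h import *
np.set_printoptions(precision=1,suppress=True)
w=load('w7'); k=.64
for u,v in((394,359),(415,359),(394,272),(416,272)): print(atz(w,u*k,v*k,218))
print(atz(w,351*k,135*k,112),atz(w,462*k,135*k,112))
E
```

```text
[535.6  46.7 218. ]
[545.2  46.4 218. ]
[536.6  88.3 218. ]
[546.2  88.1 218. ]
[510.6 143.6 112. ] [577.3 142.4 112. ]
```

Request:
{"name": "move_arm", "arguments": {"rows": [[[0,1.5,20,0,0.7],[0,1.5,45,0,0.3],[0,1.5,70,0,0],[0,1.5,90,0,0],[0,1.5,101,0,0],[0,1.5,104,0,0],[0,1.5,104,0,0]]]}}

```text
time_s: 15.62
eef_pos: [542.8, 66.0, 191.5]
ee_rot: [0.002, 1.0, -0.01, 0.005]
force: [0.7, -0.3, 0.3]
grip_width: 0.501
```

Request:
{"name": "move_arm", "arguments": {"rows": [[[0,0,0,0,-0.4],[0,0,0,0,-0.7],[0,0,0,0,-1],[0,0,0,0,-1],[0,0,0,0,-1],[0,0,0,0,-1],[0,0,-6,0,-1],[0,0,-14,0,-1],[0,0,-24,0,-1],[0,0,-36,0,-1],[0,0,-50,0,-1],[0,0,-50,0,-1]]], "squeeze": 45}}

```text
time_s: 17.12
eef_pos: [542.8, 66.1, 242.9]
ee_rot: [0.002, 1.0, -0.01, 0.007]
force: [0.0, 0.1, -3.2]
grip_width: 0.113
```

Request:
{"name": "move_arm", "arguments": {"rows": [[[-15,10,-10,0,-1],[-35,25,-20,0,-1],[-58,45,-25,0,-1],[-80,72,-25,0,-1],[-98,105,-25,0,-1],[-110,140,-25,0.1,-1],[-113,178,-25,0.1,-1],[-113,218,-25,0.2,-1],[-113,256,-25,0.27,-1],[-113,288,-25,0.27,-1],[-113,308,-25,0.27,-1],[-113,315,-25,0.27,-1]]]}}

```text
time_s: 18.62
eef_pos: [423.4, -247.0, 267.3]
ee_rot: [0.002, 1.0, -0.024, 0.006]
force: [0.1, 0.4, -3.2]
grip_width: 0.113
```

Request:
{"name": "move_arm", "arguments": {"rows": [[[0,0,0,0,-1],[0,0,0,0,-1]]]}}

```text
time_s: 18.88
eef_pos: [423.5, -246.2, 267.3]
ee_rot: [0.001, 1.0, -0.024, 0.006]
force: [0.4, -0.6, -2.5]
grip_width: 0.11
```

```bash
python3 - <<'E'
from h import *
s=sense();print(s['eef_pos'],s['ee_rot'])
c=cap('scene','s8.png');t=cap('top','t8.png')
a=cv2.resize(c['color'][80:260,60:250],(633,600));b=cv2.resize(t['color'][90:290,260:450],(570,600))
cv2.imwrite('pics/c8.png',cv2.resize(np.hstack([a,b]),(800,399)))
E
```

```text
[ 423.48684591 -246.19916538  267.29126708] [ 0.00144031  0.99970038 -0.02356351  0.00646846]
```

View pics/c8.png

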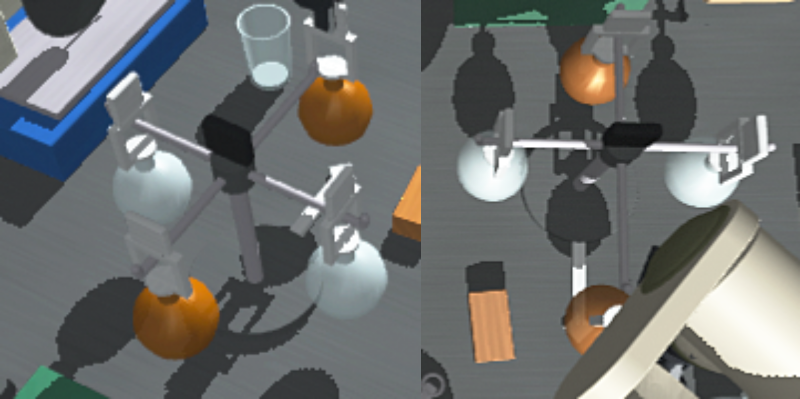

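Shade is held upright in line with the hook and outside its tip. Now I thread it inward.

Request:
{"name": "move_arm", "arguments": {"rows": [[[6,0,0,0,-1],[12,0,0,0,-1],[18,0,0,0,-1],[24,0,0,0,-1],[30,0,0,0,-1],[36,0,0,0,-1],[42,0,0,0,-1],[48,0,0,0,-1],[53,0,0,0,-1],[57,0,1,0,-1],[58,0,1,0,-1],[58,0,1,0,-1]]]}}

```text
time_s: 20.48
eef_pos: [481.4, -249.1, 267.1]
ee_rot: [0.002, 1.0, -0.024, 0.007]
force: [-0.0, -0.1, -2.7]
grip_width: 0.108
```

```bash
python3 - <<'E'
from h import *
s=sense();print(s['eef_pos'],s['ee_rot'],s['force'],s['wrist_torque'])
c=cap('scene','s9.png');t=cap('wrist','w9.png')
a=cv2.resize(c['color'][60:200,120:270],(643,600),interpolation=cv2.INTER_CUBIC);b=cv2.resize(t['color'],(800,600))
cv2.imwrite('pics/c9.png',cv2.resize(np.hstack([a,b]),(800,333)))
E
```

```text
[ 481.42825803 -249.07532437  267.13229824] [ 0.00157526  0.99970092 -0.0235217   0.00650519] [-0.02938833 -0.09013344 -2.73016421] [-0.03182378  0.03074951 -0.00814831]
```

View pics/c9.png

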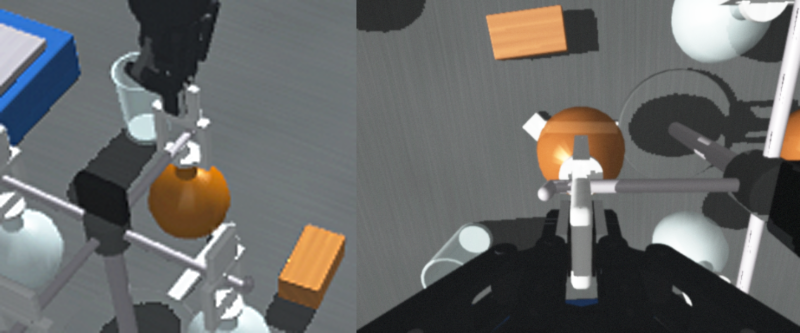

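The bar passes through the eye (wrist view: hook end on the left of the strap, bar to the right). Lowering now.

Request:
{"name": "move_arm", "arguments": {"rows": [[[0,0,4,0,-1],[0,0,8,0,-1],[0,0,12,0,-1],[0,0,16,0,-1],[0,0,19,0,-1],[0,0,21,0,-1],[0,0,22,0,-1],[0,0,22,0,-1]]]}}

```text
time_s: 21.58
eef_pos: [481.6, -249.2, 245.2]
ee_rot: [0.002, 1.0, -0.024, 0.007]
force: [0.0, 0.3, -2.9]
grip_width: 0.111
```

Request:
{"name": "move_arm", "arguments": {"rows": [[[0,0,0.5,0,-1],[0,0,1,0,-1],[0,0,1.5,0,-1],[0,0,1.5,0,-1]]]}}

```text
time_s: 22.08
eef_pos: [481.7, -249.2, 243.8]
ee_rot: [0.002, 1.0, -0.024, 0.007]
force: [-0.6, 1.3, -2.2]
grip_width: 0.112
```

Request:
{"name": "move_arm", "arguments": {"rows": [[[0,0,0.5,0,-1],[0,0,1,0,-1],[0,0,1.5,0,-1],[0,0,1.5,0,-1]]]}}

```text
time_s: 22.58
eef_pos: [481.7, -249.4, 243.5]
ee_rot: [0.002, 1.0, -0.024, 0.007]
force: [-2.8, 1.8, 8.6]
grip_width: 0.109
```

Force has turned upward: the eye rests on the bar. I ease off, release and withdraw.

Request:
{"name": "move_arm", "arguments": {"rows": [[[0,0,-0.5,0,-1],[0,0,-0.5,0,-0.7],[0,0,-0.5,0,-0.4],[0,0,-0.5,0,-0.1],[0,0,-0.5,0,0.1],[0,0,-0.5,0,0.1],[0,0,-10,0,0.1],[0,0,-25,0,0.1],[0,0,-45,0,0.1],[0,0,-70,0,0.1],[0,0,-90,0,0.1],[0,0,-90,0,0.1]]]}}

```text
time_s: 24.08
eef_pos: [480.8, -249.1, 335.5]
ee_rot: [0.004, 1.0, -0.024, 0.009]
force: [-0.6, 0.1, 0.0]
grip_width: 0.551
```

Request:
{"name": "move_arm", "arguments": {"rows": [[[-20,-15,0,0,0.1],[-50,-45,0,0,0.1],[-80,-85,0,0,0.1],[-100,-125,0,0,0.1],[-110,-165,0,0,0.1],[-115,-205,0,0,0.1],[-115,-235,0,0,0.1],[-115,-250,0,0,0.1],[-115,-250,0,0,0.1],[-115,-250,0,0,0.1]]]}}

```text
time_s: 25.32
eef_pos: [377.6, 5.5, 331.6]
ee_rot: [0.004, 1.0, -0.024, 0.008]
force: [0.3, -0.6, 0.4]
grip_width: 0.548
```

```bash
python3 - <<'E'
from h import *
s=sense();print(s['time_s'],s['eef_pos'],s['force'])
c=cap('scene','s10.png');t=cap('top','t10.png')
cv2.imwrite('pics/c10.png',np.hstack([cv2.resize(c['color'][70:300,50:430],(400,242)),cv2.resize(t['color'][90:290,100:450],(400,242))]).repeat(2,0).repeat(1,1)) if 0 else cv2.imwrite('pics/c10.png',np.vstack([cv2.resize(c['color'][80:300,70:430],(490,300),interpolation=cv2.INTER_CUBIC),cv2.resize(t['color'][90:290,110:437],(490,300),interpolation=cv2.INTER_CUBIC)]))
E
```

```text
25.325 [377.64349983   5.50896532 331.60549534] [ 0.3278276  -0.56122032  0.36628339]
```

View pics/c10.png

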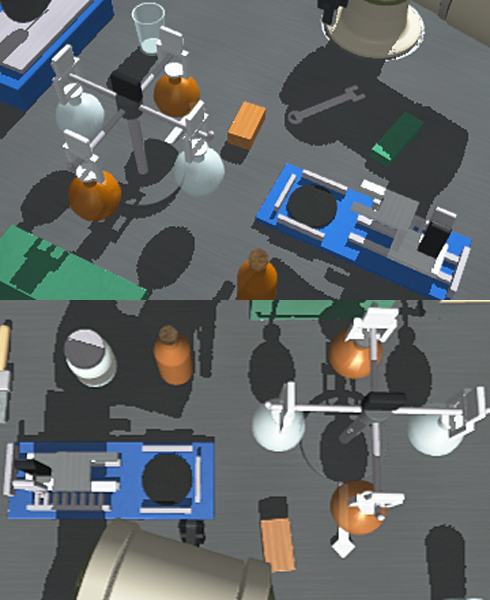

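```bash
python3 - <<'E'
from h import *
a=cv2.imread('pics/t8.png');b=cv2.imread('pics/t10.png');c=cap('top','t11.png')['color']
d=lambda x,y,r:np.abs(x[r].astype(int)-y[r]).max(-1)
r=np.s_[90:200,270:450]; print('rack before/after release',(d(a,b,r)>40).sum(), 'now still',(d(b,c,np.s_[90:290,270:450])>25).sum())
g1=cv2.cvtColor(a[r],6).astype(np.float32);g2=cv2.cvtColor(b[r],6).astype(np.float32);print(cv2.phaseCorrelate(g1,g2))
t=load('t10');k=np.degrees
bar=[atz(t,110+u/1.4985,90+(v-300)/1.5,215) for u,v in((305,408),(365,409),(405,409),(445,413))]
e=bar[3]-bar[0];print('crossbar angle',k(np.arctan2(e[1],e[0])))
m=atz(t,110+343/1.4985,90+258/1.5,11);print('tip',m,k(np.arctan2(m[1]+254.5,m[0]-613.5)))
E
```

```text
rack before/after release 1906 now still 1
((0.017065248063502736, -0.03451132769797027), 0.6165703411455508)
crossbar angle -92.95130139182308
tip [ 399.1903425  -243.63326444   11.        ] 177.0972595705819
```

```bash
python3 -c "
from rig import ctrl;print(ctrl.finish_job())"
```

```text
the job is handed in; nothing more can be done
None
```

The job is done and handed in at about 25 s of the 72 s allowed. I squeezed the tab and slid the keeper 96 mm back to its stop. I then let the tab spring out, turned the rack about 49° clockwise, and hung the shade on the empty hook.

- **Keeper and tab:** after release the picture showed the keeper at its stop, the fork clear of the globe and the tab standing out from the plate. I saw no sign that the pawl had missed its gap, but I did not pull on the keeper to test the lock.
- **Hook:** in the last top view the hook points at 177.05° and the pointer at 177.1°. Earlier wrist-camera estimates differed by up to about 1°.
- **Shade:** it hangs by its eye with the gripper clear. Two top views 0.05 s apart showed no movement. It was carried with about a 1° tool tilt that I could not correct.
- **Bystanders:** the flask, jar and block looked undisturbed in the last pictures. I compared them only by eye.
- **Forces:** the highest wrist reading was 22.6 N, taken while turning the rack. Readings came only at the end of each move call.

One check did not agree. The pixel comparison of the rack before and after I let go of the shade showed many changed pixels (1906). That area includes moving arm shadows, and the alignment test over the same area found no shift, so I take it to be shadows.

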